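# Put two precision balls away in their case

## Task

Open the lid of the grey case fully, lift the two 60 mm balls off their tape rolls and lower each one gently into its own deep compartment: the amber glass ball onto the orange ring, the white ball onto the blue ring. They chip easily, so set them down without dropping or knocking them against anything, then close the lid fully. Leave the mirror mount, the oil bottle and the marker pen where they are.

Things in the scene. Friction and masses are not known exactly. Their poses are not given: they have to be found in the camera images.
- case: Fixed grey open-topped store case, outside 130 (x) x 290 (y) x 80 (z) mm, walls and floor 5 mm thick; origin at the centre of its underside, x from its front (towards the robot) to its hinge side, z up. A thin wall at y = 0, up to z = 69 mm, parts it into two compartments, each 120 (x) x 137 (y) mm inside and 75 mm deep, centred at y = +71 and y = -71 mm. In each compartment lies one coloured ring, and which colour is on which side varies.
- lid (a joint): Lid hinge angle, rad: 0 closed flat on the rim, grows as the front edge of the lid rises and swings back, 1.9 fully open (stop). The hinge is stiff by friction (about 0.14 N m), so the lid stays at any angle. It may start a little ajar. The lid is 130 x 290 x 8 mm, 0.15 kg.
- lid_hinge (a point): Point on the lid's hinge axis, at the middle of the case's far upper edge (65 mm behind the case's centre, 80.5 mm up). The hinge axis is the case's y axis; the lid plate extends 130 mm from here towards the case's front when closed. Axes: those of the lid.
- lid_handle (a point): Centre of the grip of the black round knob on the lid (28 mm diameter, 16 mm thick head, on a thin stem; head from 27 to 43 mm above the lid's upper face). The point lies 35 mm above the lid's upper face; in the lid's frame 100 mm in front of the hinge and 43 mm above it. It moves with the lid.
- orange_cradle: Seat in the centre of one compartment: a fixed base plate, underside 5 mm above the table, under a sprung orange ring (54 mm outside, 32 mm hole, top 14 mm above the plate's underside; yields 6 mm downwards, 2 N starts it, 7 N brings it to its stop). Origin: centre of the plate's underside, z up, fixed. A ball let go on the ring sits in its hole, its centre 37 to 39.5 mm above this origin.
- blue_cradle: The same seat with a blue ring, in the centre of the other compartment.
- glass_ball: Loose amber glass ball, 60 mm diameter, about 0.28 kg. Use glass_ball_center for its position.
- glass_ball_center (a point): Centre of the amber glass ball. At the start it rests in the hole of one of the tape rolls, its centre about 40.5 mm above the table.
- white_ball: Loose white ball, 60 mm diameter, about 0.2 kg. Use white_ball_center for its position.
- white_ball_center (a point): Centre of the white ball. At the start it rests in the hole of the other tape roll, its centre about 40.5 mm above the table.
- brown_tape: Loose roll of brown tape lying flat, 60 mm diameter, 19 mm high, under the amber ball at the start; origin at the centre of its underside.
- black_tape: Loose roll of black tape lying flat, 68 mm diameter, 19 mm high, under the white ball at the start; origin at the centre of its underside.
- mirror_mount: Bystander: black square mirror mount, 38 x 48 x 48 mm; origin at the centre of its underside.
- oil_bottle: Bystander: small bottle with a black cap, 28 mm diameter, 62 mm high; origin at the centre of its underside.
- marker_pen: Bystander: marker pen lying on the table, 124 mm long, 14 mm thick; origin at the centre of its underside.
Mind the look-alikes: they are no part of the job. Of the things like the glass_ball, leave any that is pink, purple or red; of the rest the smaller one is meant.

How it is judged:
By the outcome, as a careful person would: the job done as asked, in the order asked, and still so for the second after the job is handed in, with the robot touching nothing.
It also fails if it takes over 72 s, if anything falls off the work surface, if the arm or the gripper's body presses on something with over 40 N, if the wrist force passes 120 N, or if a joint passes its speed limit or range.

## Robot

A 6-joint arm with a two-finger parallel gripper is mounted at the origin on a cart in front of the work surface, level with it; the furniture and walls round the work are solid. World frame = base frame: x ahead of the robot, y to its left, z up, the work surface at z = 0. Lengths are in m, angles in rad, forces in N, time in s.
With the tool pointing down it reaches from about 0.375 to 0.825 m from the base axis. Payload 5.5 kg.
Tool frame: the origin (TCP) lies at the very end of the fingers, on their centre line; the grasp point (between the pads) lies manip.pinch_z behind it (manip.pinch_z is the distance from the TCP to the grasp point, in m); z points along the fingers, y is the line along which they close (so a half turn about z gives the same grasp; the last joint's range is limited). The gripper opens to 85 mm and grips with 20 to 120 N. Pads are 22 mm wide; open, the fingers measure 114 mm over their backs; the gripper's body (76 mm by 85 mm) begins 54 mm behind the grasp point. The pads swing forward as they close: fully open they stand 13 mm farther back than shut.
Start: joints at [-1.117, 0.314, -0.047, 1.21, 0, 1.571], TCP at [0.263, -0.539, 0.231] pointing down, gripper open.
Joint ranges: [-2.67, 2.67], [-0.69, 1.73], [-1.03, 1.25], [-2.08, 2.16], [-1.42, 1.45], [-3.14, 3.14]. Speed limits (rad/s): [2.39, 2.39, 3.01, 3.14, 3.14, 3.14].

## Interface

Orientations are given as a rotation vector (axis times angle).
In Python, from cell import manip gives the robot as it stands.
- The arm moves only by the shell command python3 -m pendant 'ROWS' [FORCE]. ROWS is JSON, one flat list of numbers, 5 for each row, row after row: the shift along the tool's x, y, z in cm, then the turn about the tool's z in degrees, then the closure, from -1 (fully open) to 1 (shut), so that 0 is half open. In form: [x, y, z, spin, fingers, x, y, z, spin, fingers, ...]. A call has 1 to 5 rows; each row shifts and turns the commanded pose from where the row before left it, along the tool's axes as they then stand; what a row does not reach is not made up. A row lasts 1/8 s, in which the tool goes at most 62.5 mm and 10.7 degrees, less where a joint would pass 70% of its speed; a pose out of reach is approached as far as the arm can. A call is refused whole if a number of a shift passes 6.25 or a number of a turn 10.7, either way. A call with a gripper value outside its range is refused whole. The fingers move at their own pace and stop on an object; FORCE is the grip in N (left out, the last holds). Time passes only in rows, so rows that do not move let the fingers close. It gives the time, the measured TCP pose, the force, the opening and the grip force at its end, in the units of the state.
- manip.state(): the state, without advancing time (a new reading comes with each control period).
- manip.read_camera(name): name is "scene" or "side" or "wrist"; returns a dict with "color" (400x640x3 uint8, red, green, blue), "K" (3x3 intrinsics, pixels), "world_to_cam" (4x4, takes a point from world to camera coordinates). Camera axes: x right, y up, looking along -z (the intrinsics and any distortion apply to the point x, -y, -z); pixel columns grow to the right and rows downward; lengths in m; the calibration is good to about 2 mm. A picture is of the moment at which its call begins. There is no depth.
- manip.finish_job(): hands the job in; it is judged then, once.
The state is a dict: "clock": time; "joint_positions": joint angles; "dq": joint speeds; "effort": joint torques, N m; "tool_pos": TCP position; "eef_rot": TCP orientation; "contact_force": force on the tool from outside, world axes, zero at the start; "ft_torque": the same for the moment, N m; "finger_gap": finger opening in m; "grasp_force": force on a finger pad.
Only numpy, scipy, OpenCV 4.12 (cv2) and the standard library are available. Lean on these libraries where they do the work, as an engineer would, in place of code of your own. Each camera call takes 0.05 s, during which the arm holds its last target. There are 200 camera calls.

## Working session

There is one attempt and no reset: what is moved stays moved. The work goes in short steps, Python scripts to look and compute and a shell command to move; the robot and the scene stay as the last step left them, time stands still between calls to the robot, and variables do not carry over. Pictures are saved under pics/ and viewed, at most 10 in all, crops included, and the job is handed in when it is done.

```bash
mkdir -p pics; ls; python3 - <<'E'
from cell import manip
import cv2,numpy as np
print(manip.state(), manip.pinch_z)
for n in ("scene","side"):
    c=manip.read_camera(n); cv2.imwrite(f"pics/{n}0.png",c["color"][:,:,::-1]); print(n,c["K"],c["world_to_cam"],[k for k in c])
E
```

```text
pics
{'clock': 0.0, 'joint_positions': array([-1.11702698e+00,  3.14244393e-01, -4.80956384e-02,  1.21020621e+00,
       -1.34757934e-05,  1.57079293e+00]), 'dq': array([ 0.00027207,  0.00048205, -0.00164066, -0.00100755, -0.00031836,
       -0.00107066]), 'effort': array([-4.09412178e-04, -5.39590538e+01,  3.39746726e+01,  1.94672373e-02,
       -3.27464579e-05, -8.33662654e-06]), 'tool_pos': array([ 0.26275019, -0.53875012,  0.2304163 ]), 'eef_rot': array([-3.05941990e+00, -7.06302030e-01,  6.38589206e-04]), 'contact_force': array([-0.6052801, -0.5314103, -0.5045994]), 'ft_torque': array([ 0.02311705,  0.00291668, -0.02877304]), 'grasp_force': 0.0, 'finger_gap': 0.08532702687885581} 0.0187
scene [[403.65225844   0.         323.91058828]
 [  0.         403.65225844 201.25313422]
 [  0.           0.           1.        ]] [[-0.82737345 -0.56162682 -0.00533704  0.46884216]
 [ 0.38317991 -0.57138681  0.7257343  -0.25206401]
 [-0.41064136  0.59840824  0.68795439 -0.82343273]
 [ 0.          0.          0.          1.        ]] ['color', 'K', 'world_to_cam']
side [[495.7778633    0.         319.58869311]
 [  0.         495.7778633  210.85099835]
 [  0.           0.           1.        ]] [[ 0.99986427 -0.00234577 -0.01630783 -0.54240847]
 [ 0.01399918  0.642875    0.76584316 -0.09160808]
 [ 0.00868741 -0.76596751  0.64282058 -1.44782377]
 [ 0.          0.          0.          1.        ]] ['color', 'K', 'world_to_cam']
```

View pics/scene0.png

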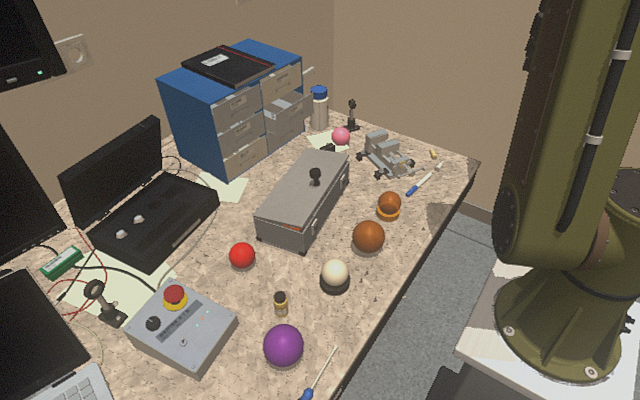

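View pics/side0.png

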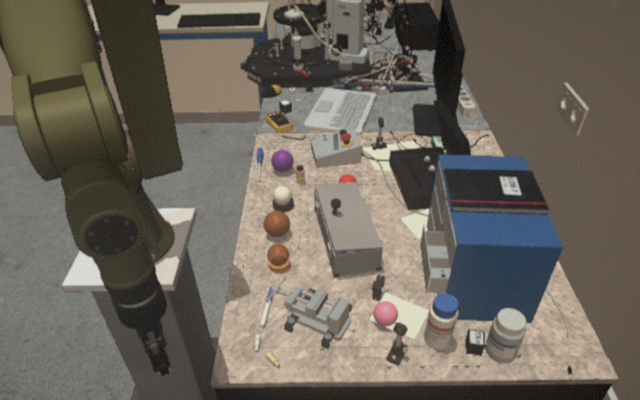

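Scene view: the case's black knob is at (315,172), the small amber ball on its tape at (389,202), the larger amber look-alike at (368,236), and the white ball on black tape at (335,273). In the side view these are at about (336,203), (278,254), (277,223) and (283,196). I'll enlarge both next.

```bash
python3 - <<'E'
import cv2,numpy as np
a=cv2.imread("pics/scene0.png")[140:300,240:420]; b=cv2.imread("pics/side0.png")[165:325,250:390]
a=cv2.resize(a,None,fx=3.7,fy=3.7,interpolation=cv2.INTER_CUBIC)
b=cv2.resize(b,None,fx=3.7,fy=3.7,interpolation=cv2.INTER_CUBIC)
cv2.imwrite("pics/sc1.png",a);cv2.imwrite("pics/sd1.png",b);print(a.shape,b.shape)
E
```

```text
(592, 666, 3) (592, 518, 3)
```

View pics/sc1.png

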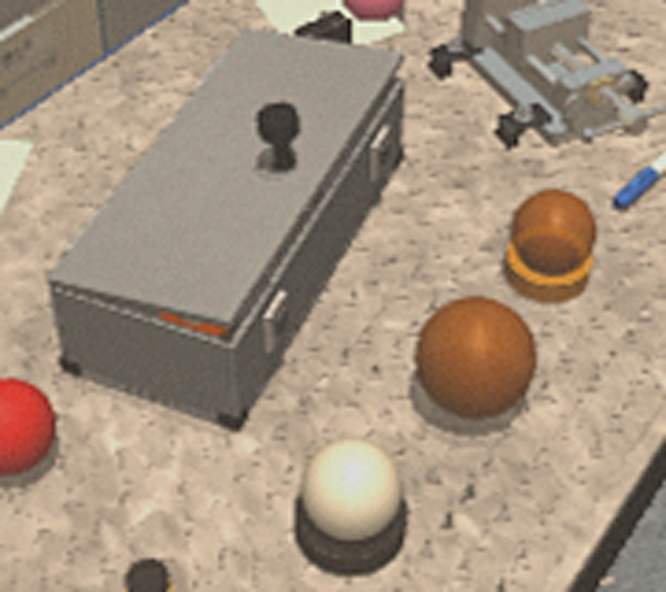

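View pics/sd1.png

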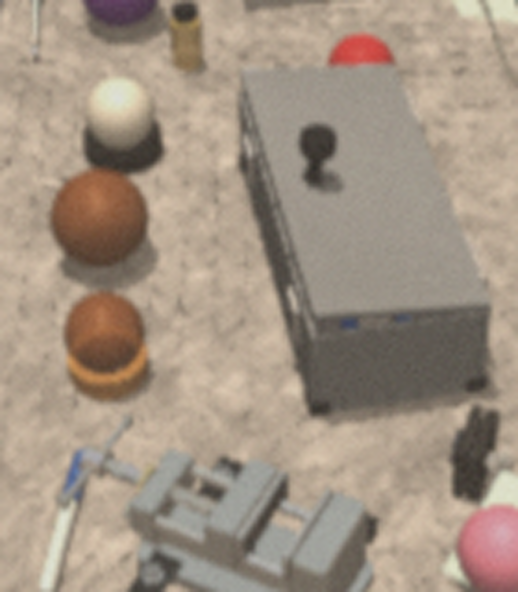

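The enlarged crops give these pixels (full-picture coordinates follow by dividing by 3.7 and adding the crop origin):

| Thing | Scene crop | Side crop |
|---|---|---|
| Amber ball | (554,231) | (104,332) |
| White ball | (352,490) | (121,114) |
| Knob | (278,124) | (318,144) |
| Case corners | see script | see script |

The lid is slightly ajar. Orange shows at the far (+y) end and blue at the near (-y) end.

```bash
cat > h.py <<'E'
import numpy as np, cv2
from cell import manip
def ray(c,uv):
    K,T=c["K"],c["world_to_cam"]; R=T[:3,:3]
    d=np.linalg.inv(K)@[uv[0],uv[1],1.]; d=R.T@(d*[1,-1,-1])
    return -R.T@T[:3,3], d/np.linalg.norm(d)
def onz(c,uv,z):
    o,d=ray(c,uv); return o+d*(z-o[2])/d[2]
def tri(c1,u1,c2,u2):
    (o1,d1),(o2,d2)=ray(c1,u1),ray(c2,u2)
    s=np.linalg.lstsq(np.c_[d1,-d2],o2-o1,rcond=None)[0]
    p,q=o1+s[0]*d1,o2+s[1]*d2
    return (p+q)/2,np.linalg.norm(p-q)
def proj(c,p):
    T=c["world_to_cam"]; v=T[:3,:3]@p+T[:3,3]; w=c["K"]@(v*[1,-1,-1]); return w[:2]/w[2]
E
python3 - <<'E'
from h import *
np.set_printoptions(precision=4,suppress=True)
A=manip.read_camera("scene");B=manip.read_camera("side")
a=lambda x,y:(x/3.7+240-.4,y/3.7+140-.4)
b=lambda x,y:(x/3.7+250-.4,y/3.7+165-.4)
for n,p,q,z in [("amber",(554,231),(104,332),.0405),("white",(352,490),(121,114),.0405),("big",(476,357),(100,217),.045),("knob",(278,124),(318,144),.123)]:
    print(n,*tri(A,a(*p),B,b(*q)),onz(A,a(*p),z)[:2],onz(B,b(*q),z)[:2])
print("front+y",onz(A,a(232,424),0),"back+y",onz(A,a(70,370),0),"front-y",onz(A,a(400,165),0))
print("front-y",onz(B,b(315,407),0),"back-y",onz(B,b(483,389),0))
print("lid corners f-y",*tri(A,a(402,57),B,b(316,315)),"f+y",*tri(A,a(222,325),B,b(241,71)))
print("lid corners b-y",onz(B,b(487,303),.085),"b+y",onz(A,a(52,280),.085),onz(B,b(393,69),.085))
print("bottle cap",*tri(A,(280,296),B,b(185,11)),"marker tip",onz(A,a(620,205),.007),"mirror",onz(B,b(473,475),0.01),onz(A,a(325,28),.03))
E
```

```text
amber [ 0.4301 -0.0978  0.0402] 0.001340940316542548 [ 0.4306 -0.0974] [ 0.4295 -0.0983]
white [0.4275 0.1627 0.0381] 0.00028083124673981017 [0.4267 0.1642] [0.4277 0.1596]
big [0.4184 0.0317 0.0383] 0.000680946241240888 [0.4162 0.0372] [0.419 0.024]
knob [0.5891 0.0039 0.1323] 0.0014392510694822354 [ 0.5966 -0.0053] [0.5888 0.0148]
front+y [0.535  0.1381 0.    ] back+y [0.6519 0.1614 0.    ] front-y [ 0.5786 -0.1377  0.    ]
front-y [ 0.583  -0.1377  0.    ] back-y [ 0.7069 -0.122   0.    ]
lid corners f-y [ 0.5834 -0.1419  0.098 ] 0.0003498226287315264 f+y [0.5318 0.1423 0.0978] 0.004349434509188904
lid corners b-y [ 0.7047 -0.119   0.085 ] b+y [0.6532 0.1618 0.085 ] [0.6545 0.1576 0.085 ]
bottle cap [0.4788 0.2853 0.0569] 0.0006509507046145487 marker tip [ 0.4166 -0.1826  0.007 ] mirror [ 0.6907 -0.2124  0.01  ] [ 0.7021 -0.2188  0.03  ]
```

Everything agrees: the case centre is about (0.6185, 0.0104) with yaw about 10.2°, and the predicted knob position matches the measured one. The lid is about 0.1 rad ajar. Orange is at +y and blue at -y. Next I'll plan the approach to the knob.

```bash
cat >> h.py <<'E'
from scipy.spatial.transform import Rotation as Ro
np.set_printoptions(precision=2,suppress=True)
YAW=np.radians(10.2); C=np.array([.6185,.0104,0]); X=np.array([np.cos(YAW),np.sin(YAW),0]); Y=np.array([-X[1],X[0],0])
PZ=manip.pinch_z
def case(x,y,z): return C+x*X+y*Y+[0,0,z]       # case frame, m
def knob(th): 
    c,s=np.cos(th),np.sin(th); return case(.065-.1*c+.043*s,0,.0805+.1*s+.043*c)
def axes(): 
    s=manip.state(); return s,Ro.from_rotvec(s["eef_rot"]).as_matrix()
def spin_to(yaxis):
    s,R=axes(); v=R.T@yaxis; a=np.degrees(np.arctan2(-v[0],v[1]))
    return (a+90)%180-90
def rows(points,spin=0,R=None):
    """shifts in tool axes (cm) along TCP world points, after a spin (deg)"""
    s,R0=axes(); R=R0@Ro.from_rotvec([0,0,np.radians(spin)]).as_matrix(); p=s["tool_pos"]
    for q in points: print(R.T@(q-p)*100); p=q
E
python3 - <<'E'
from h import *
s,R=axes(); print(R, s["joint_positions"])
sp=spin_to(Y); print("spin",sp)
k=knob(.1)-[0,0,PZ]; print(k)
rows([k+[0,0,.09],k],sp); rows([k+[0,0,.09]])
E
```

```text
[[ 0.9   0.44 -0.  ]
 [ 0.44 -0.9   0.  ]
 [-0.   -0.   -1.  ]] [-1.12  0.31 -0.05  1.21 -0.    1.57]
spin 15.801780540679374
[0.59 0.01 0.11]
[ 41.71 -47.77   2.66]
[0.   0.01 9.  ]
[ 53.14 -34.6    2.66]
```

```bash
python3 -m pendant '[0,0,1.3,7.9,-1, 0,0,1.3,7.9,-1, 3.8,-4.35,0,0,-1, 3.8,-4.35,0,0,-1, 3.8,-4.35,0,0,-1]' 30
python3 -m pendant '[3.8,-4.35,0,0,-1, 3.8,-4.35,0,0,-1, 3.8,-4.35,0,0,-1, 3.8,-4.35,0,0,-1, 3.8,-4.35,0,0,-1]'
python3 -m pendant '[3.8,-4.35,0,0,-1, 3.8,-4.35,0,0,-1, 3.7,-4.3,0,0,-1, 0,0,0,0,-1]'
python3 - <<'E'
from h import *
c=manip.read_camera("wrist"); cv2.imwrite("pics/w1.png",c["color"][:,:,::-1])
k=knob(.1)-[0,0,PZ]; rows([k+[0,0,.09],k]); print(spin_to(Y),manip.state()["tool_pos"],proj(c,knob(.1)))
E
```

```text
clock: 0.82
tool_pos: [0.3526, -0.3892, 0.205]
eef_rot: [-3.129, -0.278, 0.0]
contact_force: [0.7, -0.1, 0.5]
finger_gap: 0.0857
grasp_force: 0.0
clock: 1.45
tool_pos: [0.5013, -0.1412, 0.2054]
eef_rot: [3.129, 0.279, 0.0]
contact_force: [0.2, -0.5, -1.2]
finger_gap: 0.0854
grasp_force: 0.0
clock: 1.95
tool_pos: [0.5901, 0.0084, 0.2047]
eef_rot: [-3.128, -0.287, -0.0]
contact_force: [-0.9, -0.5, -0.3]
finger_gap: 0.0855
grasp_force: 0.0
[-0.05  0.14  0.02]
[ 0.01 -0.    9.  ]
0.1795716251050976 [0.59 0.01 0.2 ] [325.52 210.36]
```

View pics/w1.png

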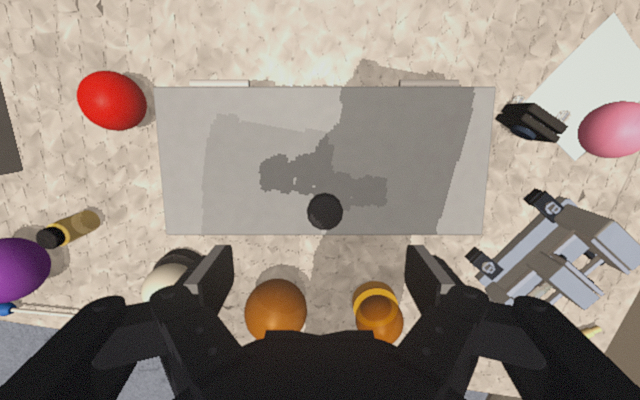

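The wrist view shows the knob at (325,211), within a pixel of the prediction, and the case is square to the tool. I'll descend, grip the knob and compute the arc.

```bash
python3 -m pendant '[0,0.1,4,0,-1, 0,0,4,0,-1, 0,0,1,0,-1, 0,0,0,0,1, 0,0,0,0,1]' 30
python3 -m pendant '[0,0,0,0,1, 0,0,0,0,1]'
python3 - <<'E'
from h import *
k=[knob(t)-[0,0,PZ] for t in np.linspace(.1,1.9,11)]
rows(k)
E
```

```text
clock: 2.62
tool_pos: [0.5901, 0.0036, 0.1171]
eef_rot: [3.129, 0.278, 0.004]
contact_force: [0.1, -0.2, -0.4]
finger_gap: 0.0516
grasp_force: 0.0
clock: 2.88
tool_pos: [0.5896, 0.004, 0.1163]
eef_rot: [3.129, 0.279, 0.002]
contact_force: [0.7, -1.2, 0.5]
finger_gap: 0.0265
grasp_force: 29.4
[-0.06 -0.12  0.17]
[ 1.1   0.   -1.62]
[ 1.37  0.   -1.39]
[ 1.6   0.   -1.13]
[ 1.78  0.   -0.82]
[ 1.89  0.   -0.49]
[ 1.95  0.   -0.14]
[ 1.95 -0.    0.21]
[ 1.88 -0.    0.55]
[ 1.75 -0.    0.88]
[ 1.56 -0.    1.18]
```

```bash
python3 -m pendant '[1.1,0,-1.6,0,1, 1.35,0,-1.4,0,1, 1.6,0,-1.1,0,1, 1.8,0,-0.8,0,1, 1.9,0,-0.5,0,1]'
python3 - <<'E'
from h import *
s=manip.state(); print(s["contact_force"],s["finger_gap"],s["grasp_force"])
rows([knob(t)-[0,0,PZ] for t in np.linspace(1.0,1.9,6)])
E
```

```text
clock: 3.5
tool_pos: [0.6645, 0.0178, 0.17]
eef_rot: [3.129, 0.279, -0.003]
contact_force: [-3.0, 0.1, -1.7]
finger_gap: 0.0263
grasp_force: 30.8
[-3.01  0.09 -1.65] 0.026291691669652954 30.774114355444908
[ 0.06 -0.08  0.08]
[ 1.95  0.   -0.15]
[1.95 0.   0.2 ]
[1.88 0.   0.55]
[1.75 0.   0.87]
[1.57 0.   1.17]
```

```bash
python3 -m pendant '[2,0,-0.1,0,1, 1.95,0,0.2,0,1, 1.9,0,0.55,0,1, 1.75,0,0.9,0,1]'
python3 -m pendant '[1.5,0,1.1,0,1, 0.3,0,0.2,0,1]'
python3 - <<'E'
from h import *
s=manip.state(); print(s["contact_force"],s["finger_gap"],s["grasp_force"])
rows([knob(1.9)-[0,0,PZ]])
for n in ("scene","side"):
    c=manip.read_camera(n); cv2.imwrite(f"pics/{n}2.png",c["color"][:,:,::-1])
a=cv2.imread("pics/scene2.png")[60:300,180:440];b=cv2.imread("pics/side2.png")[110:350,230:490]
cv2.imwrite("pics/m2.png",cv2.resize(np.hstack([a,b]),None,fx=1.53,fy=1.53,interpolation=cv2.INTER_CUBIC))
E
```

```text
clock: 4.0
tool_pos: [0.741, 0.032, 0.1551]
eef_rot: [-3.128, -0.28, -0.002]
contact_force: [-2.8, 0.8, 3.1]
finger_gap: 0.0265
grasp_force: 31.7
clock: 4.25
tool_pos: [0.7574, 0.0351, 0.142]
eef_rot: [-3.128, -0.28, 0.002]
contact_force: [-13.3, 0.4, 21.5]
finger_gap: 0.0262
grasp_force: 33.4
[-13.33   0.36  21.48] 0.02617176659152066 33.439132645726204
[-0.3  -0.03 -0.05]
```

View pics/m2.png

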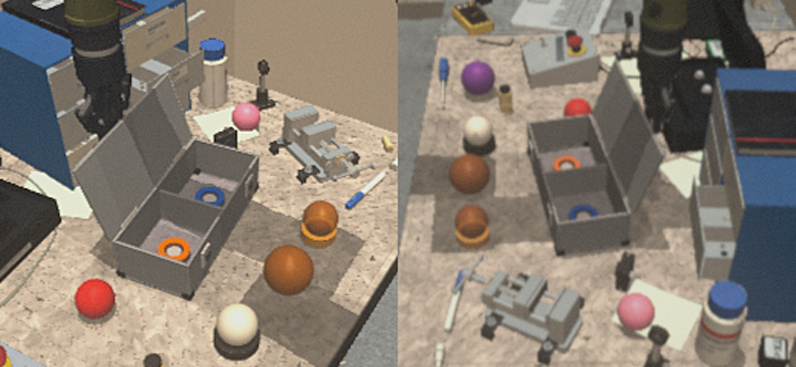

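The lid is fully open: the hinge stop pushed back with about 25 N. The rings are clear, with orange in the +y compartment and blue in the -y one. I'll release, go up and over to the amber ball, and plan from there.

```bash
python3 -m pendant '[-0.3,0,-0.1,0,1, 0,0,0,0,-0.2, 0,0,0,0,-0.2, 0,0,-3,0,-0.2, 0,0,-5,0,-0.2]'
python3 -m pendant '[0,0,-4,0,-1, 0,0,0,0,-1]'
python3 - <<'E'
from h import *
a=np.array([.4301,-.0978,.0]); print(manip.state()["contact_force"]); rows([a+[0,0,.17],a+[0,0,.020]]); print(spin_to(Y))
E
```

```text
clock: 4.97
tool_pos: [0.7529, 0.0334, 0.2193]
eef_rot: [3.129, 0.279, -0.01]
contact_force: [0.5, 1.5, 0.9]
finger_gap: 0.051
grasp_force: 0.0
clock: 5.22
tool_pos: [0.7565, 0.0336, 0.2658]
eef_rot: [3.129, 0.279, 0.009]
contact_force: [0.4, -0.4, -0.3]
finger_gap: 0.0844
grasp_force: 0.0
[ 0.36 -0.36 -0.29]
[-34.5    7.15   9.39]
[-0.09 -0.02 15.  ]
-0.01746966788755344
```

```bash
python3 -m pendant '[-5.75,1.2,0,0,-1, -5.75,1.2,0,0,-1, -5.75,1.2,0,0,-1, -5.75,1.2,3.1,0,-1, -5.75,1.2,3.1,0,-1]'
python3 -m pendant '[-5.75,1.2,3.2,0,-1, 0,0,0,0,-1, 0,0,0,0,-1]'
python3 - <<'E'
from h import *
c=manip.read_camera("wrist"); cv2.imwrite("pics/w3.png",c["color"][:,:,::-1])
a=np.array([.4301,-.0978,.0]); rows([a+[0,0,.17],a+[0,0,.020]]); print(spin_to(Y),manip.state()["tool_pos"],"ball pred px",proj(c,a+[0,0,.0405]))
E
```

```text
clock: 5.85
tool_pos: [0.4863, -0.0741, 0.2015]
eef_rot: [3.129, 0.279, -0.002]
contact_force: [-0.2, -0.7, 0.3]
finger_gap: 0.0855
grasp_force: 0.0
clock: 6.22
tool_pos: [0.4379, -0.0942, 0.1732]
eef_rot: [-3.129, -0.278, 0.0]
contact_force: [0.4, 0.4, 0.1]
finger_gap: 0.0856
grasp_force: 0.0
[-0.97  0.19  0.39]
[-0.02 -0.01 15.  ]
-0.0026936253968870005 [ 0.44 -0.09  0.17] ball pred px [323.23 196.88]
```

View pics/w3.png

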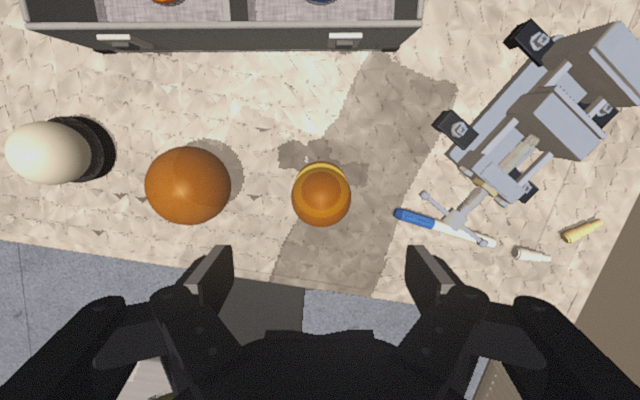

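The ball is seen at (321,195) against the prediction (323,197), which agrees to about 1 mm. Descending.

```bash
python3 -m pendant '[-0.95,0.1,0.4,0,-1, 0,0,5,0,-1, 0,0,5,0,-1, 0,0,3,0,-1, 0,0,0,0,-1]'
python3 - <<'E'
from h import *
a=np.array([.4301,-.0978,.0]); rows([a+[0,0,.020]]); print(manip.state()["contact_force"])
E
```

```text
clock: 6.9
tool_pos: [0.4272, -0.0962, 0.0379]
eef_rot: [-3.128, -0.28, 0.006]
contact_force: [-0.1, 0.4, 1.4]
finger_gap: 0.0853
grasp_force: 0.0
[0.26 0.21 1.79]
[-0.07  0.37  1.36]
```

```bash
python3 -m pendant '[0.1,0.1,1,0,-1, 0,0,0.8,0,-1, 0,0,0,0,-0.6, 0,0,0,0,-0.45, 0,0,0,0,-0.35]' 25
python3 -m pendant '[0,0,0,0,0, 0,0,0,0,0, 0,0,0,0,0]'
python3 -m pendant '[0,0,-0.5,0,0, 0,0,-1,0,0, 0,0,-2,0,0, 0,0,0,0,0]'
```

```text
clock: 7.52
tool_pos: [0.4304, -0.0976, 0.0221]
eef_rot: [3.129, 0.279, 0.001]
contact_force: [-1.0, 0.8, 3.1]
finger_gap: 0.0586
grasp_force: 26.1
clock: 7.9
tool_pos: [0.4304, -0.0976, 0.022]
eef_rot: [3.129, 0.279, 0.001]
contact_force: [-0.7, -0.0, 5.8]
finger_gap: 0.0587
grasp_force: 26.2
clock: 8.4
tool_pos: [0.4313, -0.0979, 0.0579]
eef_rot: [3.128, 0.279, 0.004]
contact_force: [0.8, -0.5, -2.6]
finger_gap: 0.0585
grasp_force: 28.0
```

The amber ball is held: 28 N grip and about 2.6 N of weight. Before placing, I'll check the ring positions by colour in the saved scene picture.

```bash
python3 - <<'E'
from h import *
np.set_printoptions(precision=4,suppress=True)
A=manip.read_camera("scene");B=manip.read_camera("side")
for n,c,win in (("scene",A,(180,60,440,300)),("side",B,(300,170,400,280))):
    im=cv2.imread(f"pics/{n}2.png"); hsv=cv2.cvtColor(im,cv2.COLOR_BGR2HSV)
    for col,lo,hi in (("orange",(5,190,110),(14,255,255)),("blue",(100,130,50),(125,255,255))):
        m=cv2.inRange(hsv,lo,hi)
        cx,cy=[round(v) for v in proj(c,case(0,.071 if col=="orange" else -.071,.019))]
        box=np.zeros_like(m); cv2.circle(box,(cx,cy),25,255,-1); m&=box
        p=cv2.findNonZero(m).reshape(-1,2).astype(np.float32); e=cv2.minAreaRect(p)
        print(n,col,len(p),"pred",(cx,cy),"rect",e,onz(c,e[0],.019))
print(case(0,.071,0),case(0,-.071,0))
g=case(0,.071,0); rows([g+[0,0,.15],g+[0,0,.04],g+[0,0,.026]])
E
```

```text
scene orange 98 pred (293, 222) rect ((293.0, 222.5), (13.0, 20.0), 90.0) [0.6047 0.0815 0.019 ]
scene blue 87 pred (317, 188) rect ((317.16058349609375, 186.79818725585938), (17.43243980407715, 10.248741149902344), 16.699243545532227) [ 0.6316 -0.0629  0.019 ]Traceback (most recent call last):
  File "<stdin>", line 10, in <module>
AttributeError: 'NoneType' object has no attribute 'reshape'
```

```bash
python3 -m pendant '[0,0,-3,0,0, 0,0,-5,0,0, 0,0,-3,0,0, 0,0,0,0,0]'
python3 - <<'E'
from h import *
g=np.array([.6055,.0807,0]); rows([g+[0,0,.15],g+[0,0,.04],g+[0,0,.026]]); s=manip.state(); print(s["finger_gap"],s["grasp_force"],s["tool_pos"])
E
```

```text
clock: 9.0
tool_pos: [0.4315, -0.0979, 0.1678]
eef_rot: [3.128, 0.279, 0.005]
contact_force: [0.2, 0.4, -4.2]
finger_gap: 0.0587
grasp_force: 29.1
[ 20.28 -14.49   1.83]
[-0.04 -0.02 11.  ]
[-0.  -0.   1.4]
0.05874440156682767 29.0718412399292 [ 0.43 -0.1   0.17]
```

Moving over the compartment in six rows, then a check.

```bash
python3 -m pendant '[2.3,-1.6,0,0,0, 4,-2.9,0,0,0, 4.5,-3.2,0,0,0, 4.5,-3.2,0,0,0, 3.3,-2.4,0,0,0]'
python3 -m pendant '[1.7,-1.2,0,0,0, 0,0,1.5,0,0, 0,0,0,0,0]'
python3 - <<'E'
from h import *
g=np.array([.6055,.0807,0]); c=manip.read_camera("wrist"); cv2.imwrite("pics/w4.png",c["color"][:,:,::-1])
rows([g+[0,0,.15],g+[0,0,.04],g+[0,0,.026]]); s=manip.state(); print(s["finger_gap"],s["grasp_force"],s["tool_pos"],s["contact_force"])
E
```

```text
clock: 9.62
tool_pos: [0.5896, 0.068, 0.1634]
eef_rot: [3.129, 0.281, -0.005]
contact_force: [0.2, 0.2, -3.6]
finger_gap: 0.0583
grasp_force: 29.0
clock: 10.0
tool_pos: [0.601, 0.0803, 0.1477]
eef_rot: [3.129, 0.279, -0.011]
contact_force: [-0.7, -0.5, -3.7]
finger_gap: 0.0587
grasp_force: 28.9
[ 0.39  0.02 -0.1 ]
[ 0.06 -0.   11.  ]
[ 0.01 -0.    1.4 ]
0.058736839196911646 28.90791893005371 [0.6  0.08 0.15] [-0.11  0.03 -3.6 ]
```

View pics/w4.png

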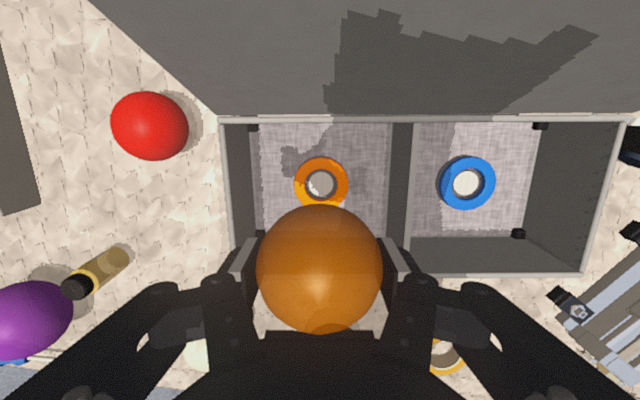

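The wrist view shows the ball held above the case, with the orange ring centre at (321,182) and the blue at (467,183). Measuring both in this view.

```bash
python3 - <<'E'
from h import *
np.set_printoptions(precision=4,suppress=True)
c=manip.read_camera("wrist"); print(onz(c,(321,182.5),.019),onz(c,(467,183),.019)); s=manip.state(); print(s["tool_pos"],"held ball pred px",proj(c,s["tool_pos"]+[0,0,.0185]))
o=onz(c,(321,182.5),0.019); rows([o*[1,1,0]+[0,0,.04]])
E
```

```text
[0.6078 0.0814 0.019 ] [ 0.6321 -0.0574  0.019 ]
[0.6025 0.0802 0.1501] held ball pred px [323.53 265.83]
[ 0.5755 -0.0247 11.0092]
```

```bash
python3 -m pendant '[0.35,0,0,0,0, 0,0,4,0,0, 0,0,3.5,0,0, 0,0,2.5,0,0, 0,0,0.8,0,0]'
python3 -m pendant '[0,0,0,0,0, 0,0,0,0,0]'
python3 - <<'E'
from h import *
g=np.array([.606,.081,0]); rows([g+[0,0,.026]]); s=manip.state(); print(s["contact_force"])
E
```

```text
clock: 10.72
tool_pos: [0.6066, 0.0812, 0.0424]
eef_rot: [3.129, 0.278, -0.003]
contact_force: [-0.0, -0.6, -3.3]
finger_gap: 0.0586
grasp_force: 28.9
clock: 10.98
tool_pos: [0.6088, 0.0818, 0.0451]
eef_rot: [-3.129, -0.279, -0.004]
contact_force: [0.3, -0.1, -3.1]
finger_gap: 0.0583
grasp_force: 28.9
[-0.3   0.03  1.91]
[ 0.33 -0.07 -3.08]
```

```bash
python3 -m pendant '[-0.15,0,0.6,0,0, 0,0,0.5,0,0, 0,0,0.3,0,0, 0,0,0,0,0, 0,0,0,0,0]'
python3 -m pendant '[0,0,0.2,0,0, 0,0,0,0,0]'
python3 -m pendant '[0,0,0.2,0,0, 0,0,0,0,0]'
```

```text
clock: 11.6
tool_pos: [0.6062, 0.0815, 0.0296]
eef_rot: [3.129, 0.279, 0.0]
contact_force: [-0.2, 0.2, -4.0]
finger_gap: 0.0585
grasp_force: 28.9
clock: 11.85
tool_pos: [0.606, 0.0815, 0.0274]
eef_rot: [3.129, 0.279, -0.0]
contact_force: [-0.2, 0.2, -3.6]
finger_gap: 0.0586
grasp_force: 28.9
clock: 12.1
tool_pos: [0.6061, 0.0815, 0.0257]
eef_rot: [-3.129, -0.279, -0.0]
contact_force: [-0.8, -1.0, -1.0]
finger_gap: 0.0582
grasp_force: 29.1
```

```bash
python3 -m pendant '[0,0,0.15,0,0, 0,0,0,0,0]'
python3 -m pendant '[0,0,0.1,0,0, 0,0,0,0,0]'
```

```text
clock: 12.35
tool_pos: [0.6061, 0.0815, 0.0242]
eef_rot: [-3.129, -0.279, -0.0]
contact_force: [-1.0, -0.2, 0.9]
finger_gap: 0.0589
grasp_force: 29.2
clock: 12.6
tool_pos: [0.6061, 0.0815, 0.0231]
eef_rot: [-3.129, -0.279, -0.0]
contact_force: [-1.7, 0.8, 0.9]
finger_gap: 0.0583
grasp_force: 29.3
```

```bash
python3 -m pendant '[0,0,0,0,-0.38, 0,0,0,0,-0.42, 0,0,0,0,-0.5, 0,0,0,0,-0.6, 0,0,0,0,-0.7]' 20
python3 -m pendant '[0,0,0,0,-0.7, 0,0,-1,0,-0.7, 0,0,-2,0,-0.7, 0,0,-4,0,-0.7, 0,0,-5,0,-0.7]'
python3 - <<'E'
from h import *
np.set_printoptions(precision=4,suppress=True)
manip.state()
for i in range(2): c=manip.read_camera("wrist")
cv2.imwrite("pics/w5.png",c["color"][:,:,::-1])
b=np.array([.606,.081,.043]); print("ball pred",proj(c,b))
w=np.array([.4275,.1627,0]); rows([w+[0,0,.17]])
E
```

```text
clock: 13.22
tool_pos: [0.6063, 0.0807, 0.0231]
eef_rot: [3.128, 0.279, 0.0]
contact_force: [-0.8, -4.0, 3.1]
finger_gap: 0.073
grasp_force: 1.0
clock: 13.85
tool_pos: [0.6052, 0.0821, 0.1439]
eef_rot: [-3.128, -0.28, 0.003]
contact_force: [1.3, 0.3, -0.6]
finger_gap: 0.0723
grasp_force: 0.0
ball pred [322.4641 199.9111]
[-16.5201 -11.1143  -2.1722]
```

View pics/w5.png

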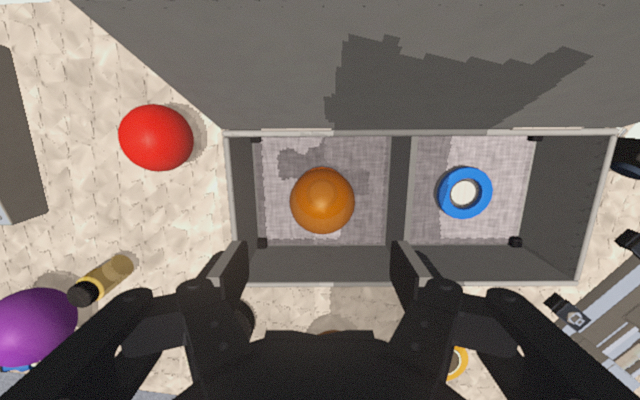

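The amber ball sits at (322,200), exactly where predicted on the orange ring. Now the white ball.

```bash
python3 -m pendant '[-4.1,-2.8,-1.1,0,-1, -4.1,-2.8,-1.1,0,-1, -4.1,-2.8,0,0,-1, -4.1,-2.8,0,0,-1, 0,0,0,0,-1]'
python3 - <<'E'
from h import *
np.set_printoptions(precision=4,suppress=True)
for i in range(2): c=manip.read_camera("wrist")
s=manip.state()
w=np.array([.4275,.1627,0]); u0=proj(c,w+[0,0,.0405])
im=c["color"]; hsv=cv2.cvtColor(im,cv2.COLOR_RGB2HSV)
cv2.imwrite("pics/w6.png",im[:,:,::-1])
g=cv2.medianBlur(cv2.cvtColor(im,cv2.COLOR_RGB2GRAY),5)
x0,y0=[int(v)-70 for v in u0]
y0=max(y0,0)
r=cv2.HoughCircles(g[y0:y0+140,x0:x0+140],cv2.HOUGH_GRADIENT,1,100,param1=80,param2=15,minRadius=20,maxRadius=50)
print(u0,r+np.array([x0,y0,0]) if r is not None else None, s["tool_pos"],spin_to(Y))
if r is not None: print(onz(c,r[0,0,:2]+[x0,y0],.0405))
rows([w+[0,0,.17],w+[0,0,.02]])
E
```

```text
clock: 14.58
tool_pos: [0.4299, 0.1178, 0.1662]
eef_rot: [-3.081, -0.37, 0.01]
contact_force: [1.1, 0.1, -0.4]
finger_gap: 0.0855
grasp_force: 0.0
[279.6867 184.1341] [[[279.5 180.5  33. ]]] [0.4335 0.1179 0.1667] 3.4495617887433525
[0.4309 0.1636 0.0405]
[ 0.4767 -4.4997 -0.1575]
[-0.0216  0.5783 14.9888]
```

```bash
python3 - <<'E'
from h import *
np.set_printoptions(precision=3,suppress=True)
s,R=axes(); print(s["joint_positions"],s["contact_force"],s["dq"],s["tool_pos"]); print(R)
E
python3 -m pendant '[0,-0.5,0,0,-1, 0,0,0,0,-1]'; python3 -c "
from h import *
print(manip.state()['joint_positions'],spin_to(Y))"
```

```text
[ 0.237  0.069 -0.5    1.     0.039  3.141] [-0.056 -0.983  0.91 ] [-0.01   0.024  0.028 -0.003 -0.004  0.001] [0.433 0.118 0.167]
[[ 0.972  0.236 -0.008]
 [ 0.236 -0.971  0.038]
 [ 0.001 -0.039 -0.999]]
clock: 14.92
tool_pos: [0.4333, 0.1199, 0.1663]
eef_rot: [-3.079, -0.373, 0.008]
contact_force: [-0.4, 0.2, -0.9]
finger_gap: 0.0854
grasp_force: 0.0
[ 0.24  0.07 -0.5   1.    0.04  3.14] 3.61707877478446
```

Joint 6 hit its range limit (3.14), so the tool stopped short and tilted. I'll spin it back, since any finger direction suits a ball.

```bash
python3 -m pendant '[0,0,0,-10,-1, 0,0,0,-10,-1, 0,0,0,-8,-1, 0,0,0,0,-1, 0,0,0,0,-1]'; python3 - <<'E'
from h import *
np.set_printoptions(precision=3,suppress=True)
s,R=axes(); print(s["joint_positions"]); print(R,spin_to(Y))
w=np.array([.4285,.163,0]);rows([w+[0,0,.17],w+[0,0,.02]])
E
```

```text
clock: 15.55
tool_pos: [0.4326, 0.1197, 0.1662]
eef_rot: [-2.898, -1.103, -0.007]
contact_force: [-0.6, 0.3, -0.2]
finger_gap: 0.0852
grasp_force: 0.0
[ 0.24   0.071 -0.499  1.001  0.041  2.654]
[[ 0.747  0.665 -0.01 ]
 [ 0.665 -0.746  0.039]
 [ 0.018 -0.036 -0.999]] 31.482255825854338
[ 2.576 -3.516 -0.204]
[-0.277  0.542 14.988]
```

```bash
python3 -m pendant '[1.3,-1.75,0,0,-1, 1.3,-1.75,-0.2,0,-1, 0,0,0,0,-1, 0,0,0,0,-1]'; python3 - <<'E'
from h import *
np.set_printoptions(precision=4,suppress=True)
c=manip.read_camera("wrist"); s=manip.state()
w=np.array([.429,.163,0]); u0=proj(c,w+[0,0,.0405])
im=c["color"]; cv2.imwrite("pics/w7.png",im[:,:,::-1])
g=cv2.medianBlur(cv2.cvtColor(im,cv2.COLOR_RGB2GRAY),5)
x0,y0=[int(v)-70 for v in u0]
r=cv2.HoughCircles(g[y0:y0+140,x0:x0+140],cv2.HOUGH_GRADIENT,1,100,param1=80,param2=15,minRadius=20,maxRadius=50)
print(u0,r+np.array([x0,y0,0]),s["tool_pos"],s["joint_positions"],onz(c,r[0,0,:2]+[x0,y0],.0405))
rows([w+[0,0,.17],w+[0,0,.04],w+[0,0,.022]])
E
```

```text
clock: 16.05
tool_pos: [0.4284, 0.1627, 0.1699]
eef_rot: [-2.898, -1.106, -0.007]
contact_force: [-0.3, 0.2, -0.7]
finger_gap: 0.0852
grasp_force: 0.0
[326.0234 192.4499] [[[325.5 187.5  33.8]]] [0.4284 0.1625 0.1699] [ 0.3337  0.0822 -0.4777  1.0078  0.0401  2.7463] [0.4323 0.1667 0.0405]
[ 0.0764  0.0032 -0.0056]
[-0.2368  0.4654 12.9895]
[-0.0328  0.0644  1.7985]
```

```bash
python3 -m pendant '[0.2,0.15,5,0,-1, -0.1,0.2,5,0,-1, -0.05,0.1,3,0,-1, 0,0,0,0,-1, 0,0,0,0,-1]'
python3 - <<'E'
from h import *
w=np.array([.4302,.1642,0]);rows([w+[0,0,.022]]); s=manip.state(); print(s["contact_force"])
E
```

```text
clock: 16.73
tool_pos: [0.4314, 0.1651, 0.0411]
eef_rot: [-2.898, -1.106, -0.009]
contact_force: [0.8, 0.2, -0.0]
finger_gap: 0.0856
grasp_force: 0.0
[-0.18  0.05  1.9 ]
[ 0.81  0.19 -0.03]
```

```bash
python3 -m pendant '[-0.1,0.05,1,0,-1, 0,0,0.9,0,-1, 0,0,0,0,-0.6, 0,0,0,0,-0.45, 0,0,0,0,-0.35]' 25
python3 -m pendant '[0,0,0,0,0, 0,0,0,0,0, 0,0,0,0,0]'
python3 -m pendant '[0,0,-0.5,0,0, 0,0,-1,0,0, 0,0,-2,0,0, 0,0,0,0,0]'
```

```text
clock: 17.35
tool_pos: [0.43, 0.165, 0.0213]
eef_rot: [-2.897, -1.107, -0.008]
contact_force: [-2.0, 0.1, 2.7]
finger_gap: 0.0585
grasp_force: 26.3
clock: 17.73
tool_pos: [0.43, 0.165, 0.0212]
eef_rot: [-2.897, -1.107, -0.008]
contact_force: [-2.6, -0.9, 4.8]
finger_gap: 0.0586
grasp_force: 26.3
clock: 18.23
tool_pos: [0.4318, 0.1639, 0.0575]
eef_rot: [-2.897, -1.107, -0.012]
contact_force: [0.1, -0.7, -1.4]
finger_gap: 0.0584
grasp_force: 27.4
```

```bash
python3 -m pendant '[0,0,-3,0,0, 0,0,-5,0,0, 0,0,-3,0,0, 0,0,0,0,0]'
python3 - <<'E'
from h import *
g=np.array([.6315,-.0597,0]); rows([g+[0,0,.165]]); s=manip.state(); print(s["finger_gap"],s["grasp_force"],s["tool_pos"],s["joint_positions"])
E
```

```text
clock: 18.73
tool_pos: [0.4331, 0.1596, 0.1677]
eef_rot: [-2.897, -1.107, -0.014]
contact_force: [-0.0, -0.0, -1.6]
finger_gap: 0.0589
grasp_force: 28.1
[ 0.17 29.56 -0.74]
0.05886122059476337 28.078503012657166 [0.43 0.16 0.17] [ 0.32  0.09 -0.48  1.    0.04  2.74]
```

```bash
python3 -m pendant '[0,2.5,0,0,0, 0,4.5,0,0,0, 0,5,-0.1,0,0, 0.1,5,-0.1,0,0, 0,5,-0.2,0,0]'
python3 -m pendant '[0.1,4.5,-0.3,0,0, 0,3,0,0,0, 0,0,0,10,0, 0,0,0,10.5,0, 0,0,0,10.5,0]'
python3 -m pendant '[0,0,0,0,0, 0,0,0,0,0]'
python3 - <<'E'
from h import *
np.set_printoptions(precision=4,suppress=True)
c=manip.read_camera("wrist"); im=c["color"]; cv2.imwrite("pics/w8.png",im[:,:,::-1])
g=np.array([.6315,-.0597,0]); s,R=axes()
u=proj(c,g+[0,0,.019]); m=cv2.inRange(cv2.cvtColor(im,cv2.COLOR_RGB2HSV),(100,130,50),(125,255,255))
box=np.zeros_like(m); cv2.circle(box,(int(u[0]),int(u[1])),50,255,-1); p=cv2.findNonZero(m&box)
e=cv2.boundingRect(p); ctr=(e[0]+e[2]/2,e[1]+e[3]/2); print(u,e,onz(c,ctr,.019),s["tool_pos"],spin_to(Y),s["joint_positions"][5],R[:,2])
rows([g+[0,0,.165],g+[0,0,.05],g+[0,0,.03]])
E
```

```text
clock: 19.35
tool_pos: [0.5787, -0.0053, 0.1595]
eef_rot: [-2.896, -1.106, -0.003]
contact_force: [0.3, 0.1, -1.2]
finger_gap: 0.0586
grasp_force: 28.0
clock: 19.98
tool_pos: [0.6285, -0.0595, 0.1594]
eef_rot: [-3.088, -0.283, 0.015]
contact_force: [0.3, 0.7, -1.1]
finger_gap: 0.059
grasp_force: 28.0
clock: 20.23
tool_pos: [0.629, -0.0593, 0.161]
eef_rot: [-3.087, -0.297, 0.012]
contact_force: [-0.9, -0.3, -0.7]
finger_gap: 0.0588
grasp_force: 28.0
[327.6114 183.6982] (301, 158, 52, 51) [ 0.6316 -0.0591  0.019 ] [ 0.6292 -0.0593  0.1614] 0.7668833294949877 2.8360868599989546 [-0.0112  0.0394 -0.9992]
[ 0.2199  0.0642 -0.3656]
[ 0.0406  0.4697 11.4903]
[0.0071 0.0817 1.9983]
```

```bash
python3 -m pendant '[0.2,0.05,0,0,0, 0,0.15,4,0,0, 0,0.15,3.5,0,0, 0,0.1,2.5,0,0, 0,0.05,1,0,0]'
python3 -m pendant '[0,0,0.3,0,0, 0,0,0,0,0, 0,0,0,0,0]'
python3 - <<'E'
from h import *
g=np.array([.6316,-.0589,0]); rows([g+[0,0,.028]]); s=manip.state(); print(s["contact_force"],s["tool_pos"])
E
```

```text
clock: 20.9
tool_pos: [0.6304, -0.0595, 0.0505]
eef_rot: [-3.087, -0.293, 0.013]
contact_force: [0.1, 0.2, -1.0]
finger_gap: 0.0585
grasp_force: 28.1
clock: 21.28
tool_pos: [0.6323, -0.0596, 0.0504]
eef_rot: [-3.088, -0.293, 0.007]
contact_force: [0.2, -0.2, -2.3]
finger_gap: 0.0583
grasp_force: 28.1
[-0.06  0.    2.24]
[ 0.22 -0.16 -2.33] [ 0.63 -0.06  0.05]
```

```bash
python3 -m pendant '[0,0.05,1,0,0, 0,0,0.6,0,0, 0,0,0.4,0,0, 0,0,0,0,0, 0,0,0,0,0]'
python3 -m pendant '[0,0,0.2,0,0, 0,0,0,0,0]'
python3 -m pendant '[0,0,0.15,0,0, 0,0,0,0,0]'
```

```text
clock: 21.9
tool_pos: [0.6314, -0.0592, 0.0293]
eef_rot: [-3.088, -0.292, 0.009]
contact_force: [-0.7, -0.3, -1.5]
finger_gap: 0.0585
grasp_force: 28.1
clock: 22.15
tool_pos: [0.6312, -0.0591, 0.0271]
eef_rot: [-3.088, -0.292, 0.01]
contact_force: [-0.4, 0.2, -1.7]
finger_gap: 0.0586
grasp_force: 28.1
clock: 22.4
tool_pos: [0.6315, -0.0591, 0.0259]
eef_rot: [-3.088, -0.292, 0.009]
contact_force: [0.1, -0.8, 0.4]
finger_gap: 0.0588
grasp_force: 28.1
```

```bash
python3 -m pendant '[0,0,0.15,0,0, 0,0,0,0,0]'
python3 -m pendant '[0,0,0.1,0,0, 0,0,0,0,0]'
```

```text
clock: 22.65
tool_pos: [0.6316, -0.0591, 0.0244]
eef_rot: [-3.088, -0.292, 0.009]
contact_force: [0.7, -0.7, 1.8]
finger_gap: 0.0586
grasp_force: 28.2
clock: 22.9
tool_pos: [0.6316, -0.0591, 0.0234]
eef_rot: [-3.088, -0.292, 0.009]
contact_force: [0.9, -0.8, 2.6]
finger_gap: 0.0583
grasp_force: 28.2
```

```bash
python3 -m pendant '[0,0,0,0,-0.38, 0,0,0,0,-0.42, 0,0,0,0,-0.5, 0,0,0,0,-0.6, 0,0,0,0,-0.7]' 20
python3 -m pendant '[0,0,0,0,-0.7, 0,0,-1,0,-0.7, 0,0,-2,0,-0.7, 0,0,-4,0,-0.7, 0,0,-5,0,-0.7]'
python3 -m pendant '[0,0,-5,0,0, 0,0,-4,0,1, 0,0,0,0,1]' 
python3 - <<'E'
from h import *
np.set_printoptions(precision=4,suppress=True)
A=manip.read_camera("scene");B=manip.read_camera("side");c=manip.read_camera("wrist")
cv2.imwrite("pics/w9.png",c["color"][:,:,::-1])
print("drawer",*tri(A,(268,104),B,(428,193)),*tri(A,(305,97),B,(423,236)))
print("cabinet near corner",*tri(A,(226,103),B,(437,158)))
for z in (.1,.15,.2,.25): print(z,onz(B,(423,236),z)[:2],onz(B,(437,158),z)[:2])
# white ball check
im=c["color"]; u=proj(c,np.array([.6316,-.0591,.043])); g=cv2.medianBlur(cv2.cvtColor(im,cv2.COLOR_RGB2GRAY),5)
x0,y0=[max(int(v)-60,0) for v in u]
print(u,cv2.HoughCircles(g[y0:y0+120,x0:x0+120],cv2.HOUGH_GRADIENT,1,100,param1=80,param2=15,minRadius=15,maxRadius=45)+np.array([x0,y0,0]))
t=case(.065+.072,-.045,0); rows([t+[0,0,.28],t+[0,0,.183]]); print(t)
E
```

```text
clock: 23.52
tool_pos: [0.6308, -0.0585, 0.023]
eef_rot: [-3.087, -0.293, 0.011]
contact_force: [-0.6, 1.3, -0.3]
finger_gap: 0.0726
grasp_force: 0.0
clock: 24.15
tool_pos: [0.6319, -0.064, 0.1443]
eef_rot: [-3.088, -0.292, 0.011]
contact_force: [0.1, 0.7, -0.3]
finger_gap: 0.0723
grasp_force: 0.0
clock: 24.52
tool_pos: [0.6358, -0.068, 0.2383]
eef_rot: [-3.09, -0.292, -0.003]
contact_force: [0.1, -0.4, 0.1]
finger_gap: 0.0184
grasp_force: 0.0
drawer [ 0.8071 -0.0789  0.219 ] 0.024904331773491335 [ 0.7784 -0.2023  0.1897] 0.022802686901232966
cabinet near corner [0.8461 0.0229 0.2563] 0.018595753953407713
0.1 [ 0.8155 -0.0971] [0.9186 0.2651]
0.15 [ 0.801  -0.1506] [0.8983 0.1913]
0.2 [ 0.7864 -0.2041] [0.878  0.1175]
0.25 [ 0.7719 -0.2576] [0.8577 0.0438]
[319.7978 176.8038] [[[319.5 178.5  23.2]]]
[13.6795 -3.455  -4.6447]
[0.0302 0.3919 9.692 ]
[ 0.7613 -0.0096  0.    ]
```

The white ball is seated: seen at (319.5,178.5), predicted (319.8,176.8). The drawer lies towards -y behind the case, so I'll go behind the lid on the +y side with the fingers shut.

```bash
python3 -m pendant '[0,0,-4.5,-5,1, 0,0,0,0,1]'
python3 - <<'E'
from h import *
t=case(.065+.072,.045,0); rows([t+[0,0,.28],t+[0,0,.183]]); print(t,manip.state()["joint_positions"])
E
```

```text
clock: 24.92
tool_pos: [0.6348, -0.0693, 0.28]
eef_rot: [-3.073, -0.427, 0.002]
contact_force: [0.8, 0.6, -0.4]
finger_gap: -0.0
grasp_force: 0.0
[ 14.68 -11.23   0.5 ]
[-0.04  0.38  9.69]
[0.75 0.08 0.  ] [-0.13  0.39  0.17  1.36  0.04  2.74]
```

```bash
python3 -m pendant '[3.7,-2.8,0,0,1, 3.7,-2.8,0,0,1, 3.7,-2.8,0,0,1, 3.6,-2.8,0.2,0,1, 0,0,0,0,1]'
python3 - <<'E'
from h import *
t=case(.065+.072,.045,0); rows([t+[0,0,.28],t+[0,0,.183]]); s=manip.state(); print(s["tool_pos"],s["joint_positions"],s["contact_force"])
E
```

```text
clock: 25.55
tool_pos: [0.7449, 0.0819, 0.2765]
eef_rot: [-3.07, -0.432, 0.014]
contact_force: [-0.6, -1.5, 1.1]
finger_gap: 0.0002
grasp_force: 0.0
[-0.04  0.28 -0.36]
[0.03 0.41 9.69]
[0.74 0.08 0.28] [0.09 0.63 0.54 1.49 0.04 2.95] [-0.56 -1.47  1.12]
```

```bash
python3 -m pendant '[0,0.3,0,0,1, 0,0.1,4.5,0,1, 0,0.2,4.5,0,1, 0,0,0,0,1, 0,0,0,0,1]'
python3 - <<'E'
from h import *
print(manip.state()["contact_force"])
rows([case(.065+x/1000,.045,z) for x,z in [(72,.183),(45,.183),(20,.183),(5,.187),(-12,.19),(-27,.188),(-41,.184),(-55,.177),(-67,.1675),(-78,.158),(-88,.145),(-96,.132),(-103,.118),(-107,.102),(-109,.0885)]])
E
```

```text
clock: 26.18
tool_pos: [0.7458, 0.0757, 0.1926]
eef_rot: [-3.072, -0.425, 0.004]
contact_force: [-0.3, 0.5, 0.6]
finger_gap: 0.0001
grasp_force: 0.0
[-0.3   0.53  0.57]
[ 0.05 -0.29  0.97]
[-2.69 -0.26  0.  ]
[-2.49 -0.24  0.  ]
[-1.49 -0.16 -0.4 ]
[-1.69 -0.18 -0.3 ]
[-1.49 -0.14  0.2 ]
[-1.39 -0.12  0.4 ]
[-1.4  -0.11  0.7 ]
[-1.2  -0.08  0.95]
[-1.1  -0.07  0.95]
[-1.   -0.04  1.3 ]
[-0.8  -0.03  1.3 ]
[-0.7  -0.01  1.4 ]
[-0.4   0.03  1.6 ]
[-0.2   0.03  1.35]
```

```bash
python3 -m pendant '[0,-0.3,1,0,1, -2.5,-0.25,0,0,1, -2.5,-0.25,0,0,1, -1.6,-0.15,-0.4,0,1, -1.7,-0.15,-0.3,0,1]'
python3 -m pendant '[-1.5,-0.15,0.2,0,1, -1.4,-0.1,0.4,0,1, 0,0,0,0,1]'
python3 - <<'E'
from h import *
print(manip.state()["contact_force"])
c=manip.read_camera("side"); cv2.imwrite("pics/side5.png",c["color"][:,:,::-1])
rows([case(.065+x/1000,.045,z) for x,z in [(-41,.184),(-55,.177),(-67,.1675),(-78,.158),(-88,.145),(-96,.132),(-103,.118),(-107,.102),(-109,.0885)]])
E
```

```text
clock: 26.8
tool_pos: [0.6634, 0.0649, 0.1896]
eef_rot: [-3.072, -0.427, 0.001]
contact_force: [1.6, 0.9, -0.9]
finger_gap: -0.0002
grasp_force: 0.7
clock: 27.18
tool_pos: [0.6339, 0.0595, 0.1832]
eef_rot: [-3.072, -0.427, 0.004]
contact_force: [0.1, -0.0, 0.5]
finger_gap: -0.0001
grasp_force: 0.0
[ 0.06 -0.03  0.49]
[-0.05  0.05 -0.09]
[-1.4  -0.11  0.7 ]
[-1.2  -0.08  0.95]
[-1.1  -0.07  0.95]
[-1.   -0.05  1.3 ]
[-0.8  -0.03  1.3 ]
[-0.7  -0.01  1.4 ]
[-0.4   0.03  1.6 ]
[-0.2   0.03  1.35]
```

```bash
python3 -m pendant '[-1.4,-0.1,0.7,0,1, -1.2,-0.1,0.9,0,1, -1.1,-0.05,0.95,0,1]'
python3 -m pendant '[-1,-0.05,1.3,0,1, -0.8,0,1.3,0,1, -0.7,0,1.4,0,1]'
python3 -m pendant '[-0.4,0,1.4,0,1, 0,0,0,0,1]'
```

```text
clock: 27.6
tool_pos: [0.5987, 0.0529, 0.1572]
eef_rot: [-3.072, -0.427, 0.003]
contact_force: [1.5, 0.6, 0.0]
finger_gap: -0.0001
grasp_force: 0.4
clock: 27.98
tool_pos: [0.574, 0.0481, 0.1168]
eef_rot: [-3.072, -0.427, 0.004]
contact_force: [1.3, 0.6, 0.3]
finger_gap: -0.0001
grasp_force: 0.3
clock: 28.22
tool_pos: [0.5676, 0.0473, 0.1012]
eef_rot: [-3.072, -0.427, 0.011]
contact_force: [-0.1, -0.6, -0.1]
finger_gap: 0.0001
grasp_force: 0.0
```

```bash
python3 -m pendant '[-0.1,0,0.6,0,1, 0,0,0.4,0,1, 0,0,0,0,1]'
python3 -m pendant '[0,0,0.2,0,1, 0,0,0.2,0,1, 0,0,0,0,1]'
python3 -m pendant '[0,0,0.15,0,1, 0,0,0,0,1]'
```

```text
clock: 28.6
tool_pos: [0.5676, 0.0475, 0.0923]
eef_rot: [-3.072, -0.427, 0.008]
contact_force: [-0.1, -0.3, -1.0]
finger_gap: -0.0001
grasp_force: 0.0
clock: 28.98
tool_pos: [0.5678, 0.0476, 0.0888]
eef_rot: [-3.072, -0.427, 0.007]
contact_force: [-0.2, 0.1, 1.4]
finger_gap: -0.0
grasp_force: 0.7
clock: 29.22
tool_pos: [0.5679, 0.0476, 0.0885]
eef_rot: [-3.072, -0.427, 0.005]
contact_force: [-4.4, -1.3, 11.9]
finger_gap: -0.0001
grasp_force: 6.1
```

The lid is pressed down on the rim: z = 0.0885 as expected, with 12 N back. I'll retreat and take the last look.

```bash
python3 -m pendant '[0,0,-2,0,1, 0,0,-5,0,1, 0,0,-5,0,1, -5,0,-3,0,1, -5,0,0,0,1]'
python3 -m pendant '[-3,0,0,0,1, 0,0,0,0,1, 0,0,0,0,1]'
python3 - <<'E'
from h import *
im=[]
for n,(x,y) in (("scene",(190,70)),("side",(230,120))):
    c=manip.read_camera(n); im.append(c["color"][y:y+230,x:x+250,::-1])
    print(n,"knob closed pred",proj(c,knob(0))-[x,y],"*1.6")
cv2.imwrite("pics/end.png",cv2.resize(np.hstack(im),None,fx=1.6,fy=1.6,interpolation=cv2.INTER_CUBIC))
E
```

```text
clock: 29.85
tool_pos: [0.4739, 0.0144, 0.2393]
eef_rot: [-3.072, -0.428, -0.001]
contact_force: [-0.2, -0.4, -0.5]
finger_gap: -0.0
grasp_force: 0.0
clock: 30.22
tool_pos: [0.4448, 0.0065, 0.237]
eef_rot: [-3.072, -0.427, 0.005]
contact_force: [1.5, -0.6, 0.5]
finger_gap: -0.0
grasp_force: 0.0
scene knob closed pred [126.71 106.86] *1.6
side knob closed pred [103.93  85.83] *1.6
```

View pics/end.png

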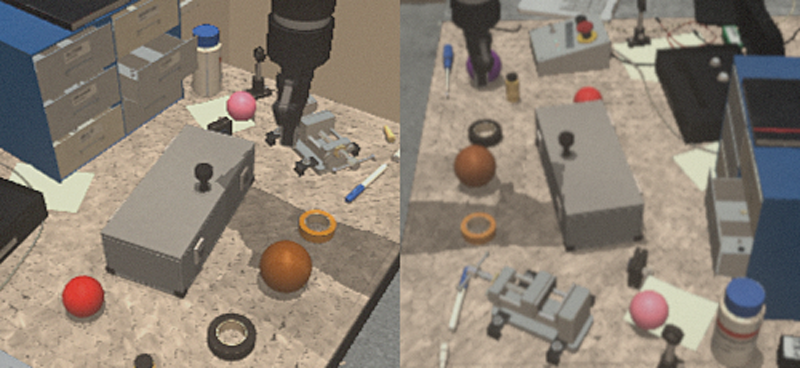

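The final view shows the lid shut flat, with the knob at (203,171) and (566,138), both as predicted for closed. Both tape rolls are empty, and the mirror mount, oil bottle and marker pen look unmoved. Handing in.

```bash
python3 -c "
from cell import manip
print(manip.finish_job())"
```

```text
the job is handed in; nothing more can be done
None
```

I opened the lid to its stop, set the amber ball on the orange ring and the white ball on the blue ring, closed the lid fully, and handed the job in at about 30 s of the 72 s allowed.

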